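Click the sliding stop home against the cutting board

TASK

Push the sliding steel stop along its rail towards the red cutting board until it drops into its notch, so that the board is kept from sliding about, and leave it sitting there. Only push it with the fingers, gently: do not pinch or flick it, do not run it on past the notch into the board, and do not move the board, the stone molcajete, the pestle or the bowl.

Things in the scene. Friction and masses are not known exactly. Their poses are not given: they have to be found in the camera images.
- stop: Steel stop (a bookend on a rail), captive: it only slides along its own +y, towards the board; x across the rail, z up. Origin at ledge height under the middle of its deck (120 long in y, 60 wide, top 42 mm above the ledge). An upright push tab stands at the rear (-y) end, a fence 90 wide, 5 thick, up to 106 mm high at the front end (front face y = +60). About 0.45 kg. Stays where it is left
- tab_face (a point): middle of the rear (-y) face of the push tab, the face to push on, 75 mm above the ledge; axes as stop. The tab is 90 wide (x), 8 thick, from 40 to 96 mm above the ledge. Behind it the rail is bare, at most 20 mm high but for an end plate 50 wide, 36 mm high. Sliding takes about 1 to 2 N
- stop_pin (a point): centre of the spring roller under the deck, 35 mm ahead (+y) of stop and 95 mm ahead of tab_face, 27.5 mm high; a dark round boss 18 mm across stands on the deck above it. It climbs the near ridge (8 to 14 N) from 19 to 10 mm before home; then the force dips and the stop jumps ahead some 8 mm into the notch. Leaving the notch takes 8 to 14 N again
- notch (a point): middle of the notch between two round cross ridges (24 mm long, 5 mm high, 20 mm apart) on the rail just before the board, at the height of stop_pin; y points along the rail in the pushing direction. The stop is home when stop_pin is here; its fence is then 7 mm short of the board
- board: red hard-plastic cutting board, 250 x 12 x 170 mm (x, y, z), standing on its long edge loose in an aluminium holder on the rail; origin at the middle of its underside, 26 mm above the ledge. Its near face is 32 mm beyond the notch along y
- molcajete: grey stone mortar on three feet, 190 mm across, 115 mm high, origin under its centre; leave alone
- pestle: wooden pestle standing upright on its wide end, 52 mm across, 170 mm high, origin under its centre; leave alone
- bowl: aluminium mixing bowl, 200 mm across, 80 mm high, origin under its centre; leave alone

How it is judged:
By the outcome, as a careful person would: the job done as asked, in the order asked, and still so for the second after the job is handed in, with the robot touching nothing.
It also fails if it takes over 45 s, if anything falls off the work surface, if the arm or the gripper's body presses on something with over 40 N, if the wrist force passes 120 N, or if a joint passes its speed limit or range.

ROBOT

A 6-joint arm with a two-finger parallel gripper is mounted at the origin on the work surface. World frame = base frame: x ahead of the robot, y to its left, z up, the work surface at z = 0. Lengths are in m, angles in rad, forces in N, time in s.
With the tool pointing down it reaches from about 0.375 to 0.975 m from the base axis. Payload 3.8 kg.
Tool frame: the origin (TCP) lies midway between the tips of the shut fingers; the grasp point (between the pads) lies 19 mm behind it; z points along the fingers, y is the line along which they close (so a half turn about z gives the same grasp; the last joint's range is limited). The gripper opens to 85 mm and grips with 20 to 120 N. Pads are 22 mm wide; open, the fingers measure 114 mm over their backs; the gripper's body (76 mm by 85 mm) begins 54 mm behind the grasp point. The pads swing forward as they close: fully open they stand 13 mm farther back than shut.
Start: joints at [-1.341, 0.264, 1.604, -0, 1.274, -0.037], TCP at [0.178, -0.651, 0.231] pointing down, gripper open.
Joint ranges: [-2.63, 2.63], [-0.94, 2.18], [0.31, 2.57], [-1.31, 4.45], [0, 2.66], [-2.55, 2.55]. Speed limits (rad/s): [2.57, 2.57, 3.14, 3.14, 3.14, 3.14].

INTERFACE

Orientations are given as a rotation vector (axis times angle).
In Python, from workcell import status, read_camera, workorder, masks_of gives the robot as it stands.
- The arm moves only by the tool drive_tool, never from a script. Its argument "rows" is a list of rows, each a list of 7 numbers: the turn, a rotation vector about the tool's x, y, z in degrees, then the shift along the tool's x, y, z in m, then the opening, from 0 (shut) to 1 (fully open). In form: [[ax, ay, az, tx, ty, tz, claw], ...]. A call has 1 to 8 rows; each row shifts and turns the commanded pose from where the row before left it, along the tool's axes as they then stand; what a row does not reach is not made up. A row lasts 1/12 s, in which the tool goes at most 41.7 mm and 7.16 degrees, less where a joint would pass 70% of its speed; a pose out of reach is approached as far as the arm can. A call is refused whole if a number of a shift passes 0.0417 or a number of a turn 7.16, either way. A call with a gripper value outside its range is refused whole. The fingers move at their own pace and stop on an object; "force" is the grip in N (left out, the last holds). Time passes only in rows, so rows that do not move let the fingers close. It gives the time, the measured TCP pose, the force, the opening and the grip force at its end, in the units of the state.
- status.read_state(): the state, without advancing time (a new reading comes with each control period).
- read_camera(name): name is "scene" or "side" or "wrist"; returns a dict with "color" (420x560x3 uint8, red, green, blue), "intrinsics" (3x3 intrinsics, pixels), "D" ([k1, k2, p1, p2, k3] as OpenCV has them; the pictures are not rectified), "world_from_camera" (4x4, takes a point from camera to world coordinates); the wrist camera has in their place "mount" (4x4, takes a point from camera to tool coordinates, whose origin is the TCP and whose axes are the flange's). Camera axes: x right, y up, looking along -z (the intrinsics and any distortion apply to the point x, -y, -z); pixel columns grow to the right and rows downward; lengths in m; the calibration is good to about 2 mm. A picture is of the moment at which its call begins: read the wrist's pose just before it. There is no depth.
- workorder.finish_job(): hands the job in; it is judged then, once.
Trained networks look in a picture, given as the dict that the camera call returned (one of the last four; its "shot" number tells which), for a name from the list of things; names that differ only in an ending like _2 or _b are one class to them, and where a whole thing is asked for, a point or a joint stands for the part that bears it (a point fixed in the world has none). Each returns a list of dicts, best first, with "score" (0 to 1); they miss things now and then, are a little off and sometimes report something else, mostly with a low value. They report only what shows in the picture. A call takes as long as a camera call.
- masks_of(picture, name): "mask" (420x560 bool, what is visible of it) and "bbox" ([left, top, right, bottom] in pixels, round what is visible of it).
The state is a dict: "time": time; "q": joint angles; "joint_vel": joint speeds; "joint_torque": joint torques, N m; "tool_pos": TCP position; "tcp_rot": TCP orientation; "wrist_force": force on the tool from outside, world axes, zero at the start; "torque": the same for the moment, N m; "width": opening from 0.0 (shut) to 1.0 (fully open); "grip_force": force on a finger pad.
Only numpy, scipy, OpenCV 4.12 (cv2) and the standard library are available. Lean on these libraries where they do the work, as an engineer would, in place of code of your own. Each camera call takes 0.05 s, during which the arm holds its last target. There are 200 camera calls.

## Working session

There is one attempt and no reset: what is moved stays moved. The work goes in short steps, Python scripts to look and compute and a tool call to move; the robot and the scene stay as the last step left them, time stands still between calls to the robot, and variables do not carry over. Pictures are saved under pics/ and viewed, at most 10 in all, crops included, and the job is handed in when it is done.

Besides the shell and the picture viewer there is one more tool, called after "Emit:" as name(argument=value, ...), one argument or row to a line, values as JSON. drive_tool: Moves the arm, as the interface text tells. Its arguments: {"type":"object","properties":{"rows":{"type":"array"},"force":{"type":"number"}},"required":["rows"]}

```bash
mkdir -p pics
cat > h.py <<'E'
import numpy as np, cv2
from workcell import status, read_camera, workorder, masks_of
def ray(p,uv):
    n=cv2.undistortPoints(np.array([[uv]],float),p["intrinsics"],np.array(p["D"],float))[0,0]
    T=np.array(p["world_from_camera"]); d=T[:3,:3]@np.array([n[0],-n[1],-1]); return T[:3,3],d
def atz(p,uv,z):
    o,d=ray(p,uv); return o+d*(z-o[2])/d[2]
def proj(p,X):
    T=np.linalg.inv(np.array(p["world_from_camera"])); c=T[:3,:3]@np.array(X,float)+T[:3,3]
    return cv2.projectPoints(np.array([[c[0],-c[1],-c[2]]]),np.zeros(3),np.zeros(3),p["intrinsics"],np.array(p["D"],float))[0][0,0]
E
python3 - <<'E'
from h import *
s=status.read_state(); print({k:np.round(v,3) for k,v in s.items()})
ims=[]
for c in("scene","side"):
    p=read_camera(c); im=p["color"][:,:,::-1].copy()
    cv2.imwrite(f"pics/{c}_raw.png",im)
    print(c,np.round(p["world_from_camera"],3).tolist())
    for n in("stop","board","molcajete","pestle","bowl","tab_face","stop_pin"):
        for m in masks_of(p,n)[:2]:
            print(n,round(m["score"],2),np.round(m["bbox"]))
    cv2.imwrite(f"pics/{c}.png",cv2.resize(im,(784,588)))
E
```

```text
{'time': np.float64(0.0), 'q': array([-1.341,  0.265,  1.605,  0.   ,  1.274, -0.037]), 'joint_vel': array([-0.   , -0.002, -0.   ,  0.001,  0.   ,  0.   ]), 'joint_torque': array([ 0.0000e+00, -5.1511e+01, -3.6731e+01, -0.0000e+00,  1.3000e-02,
        0.0000e+00]), 'tool_pos': array([ 0.178, -0.65 ,  0.23 ]), 'tcp_rot': array([-3.111, -0.418,  0.   ]), 'wrist_force': array([-0.849,  0.038, -0.547]), 'torque': array([0.029, 0.003, 0.037]), 'grip_force': np.float64(0.0), 'width': np.float64(1.001)}
scene [[-0.812, -0.324, 0.485, 1.32], [0.583, -0.454, 0.674, 0.973], [0.002, 0.83, 0.558, 0.894], [0.0, 0.0, 0.0, 1.0]]
stop 0.97 [287. 176. 330. 209.]
board 0.82 [306. 184. 385. 256.]
molcajete 0.86 [208. 131. 259. 177.]
pestle 0.91 [211. 183. 226. 237.]
pestle 0.65 [288. 176. 330. 210.]
bowl 0.73 [402. 262. 490. 326.]
tab_face 0.7 [284. 174. 331. 216.]
side [[0.979, 0.147, -0.139, 0.491], [-0.203, 0.745, -0.635, -0.631], [0.01, 0.65, 0.76, 0.839], [0.0, 0.0, 0.0, 1.0]]
stop 0.57 [202. 215. 244. 274.]
board 0.57 [180. 139. 278. 189.]
molcajete 0.69 [230. 335. 336. 420.]
pestle 0.77 [330. 216. 359. 268.]
tab_face 0.56 [208. 215. 251. 274.]
stop_pin 0.6 [206. 213. 249. 276.]
stop_pin 0.56 [182.  89. 239. 133.]
```

View pics/scene.png

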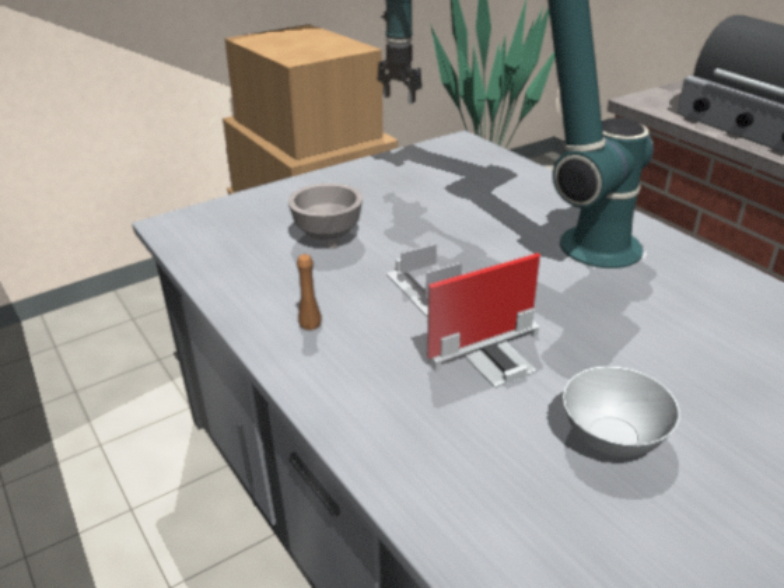

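View pics/side.png

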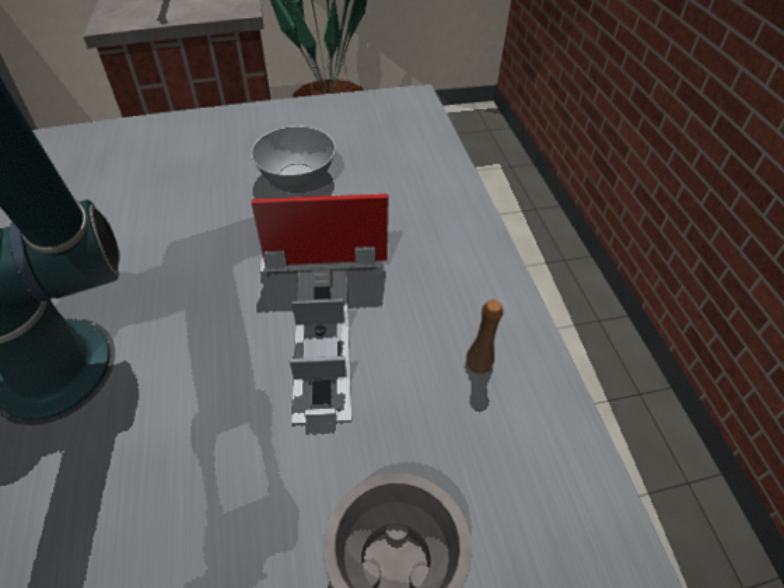

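The scene view shows the stop at about (430,265), with the board at (485,305). The side view shows the tab top edge at (291–345,360), the fence at (293–343,302), the boss at (320,331) and the board bottom at about (262–380,265). The rail runs up the image. The molcajete is behind it at (397,535) and the pestle is to the right. I'll zoom in for more accurate pixels.

Run:
```python
import cv2
a=cv2.imread("pics/side_raw.png")[130:310,165:300]; cv2.imwrite("pics/side_c.png",cv2.resize(a,None,fx=3.3,fy=3.3,interpolation=cv2.INTER_CUBIC))
a=cv2.imread("pics/scene_raw.png")[165:285,265:400]; cv2.imwrite("pics/scene_c.png",cv2.resize(a,None,fx=5,fy=5,interpolation=cv2.INTER_CUBIC))
```

```text
(no output)
```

View pics/side_c.png

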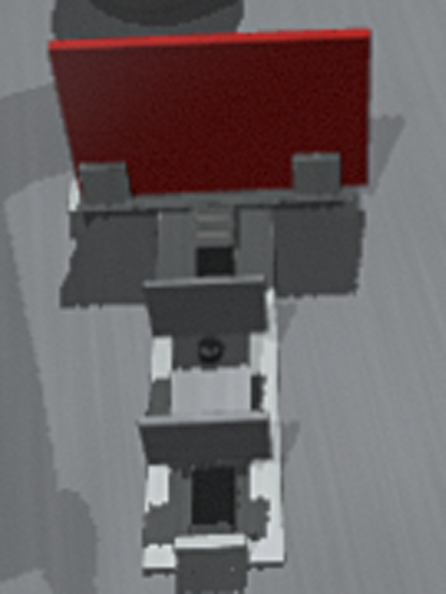

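View pics/scene_c.png

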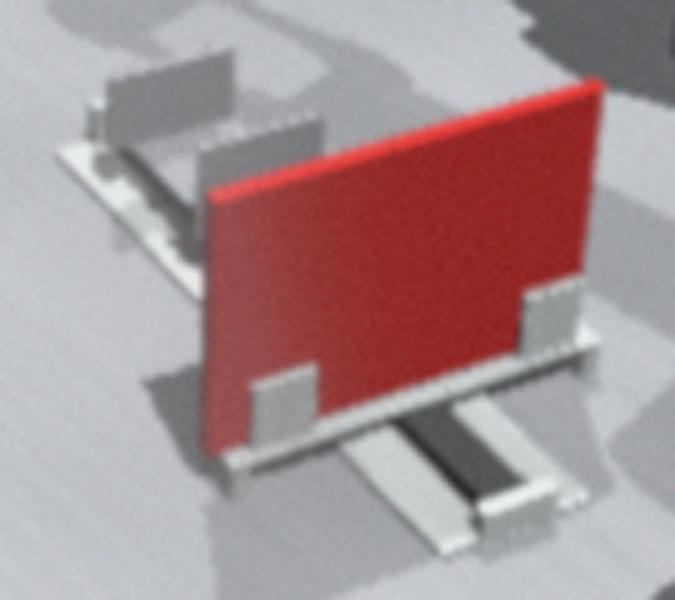

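```bash
cat > fit.py <<'E'
from h import *
from scipy.optimize import least_squares
P={c:read_camera(c) for c in("side","scene")}
S=lambda x,y:("side",165+x/3.3,130+y/3.3)
C=lambda x,y:("scene",265+x/5,165+y/5)
# (obs, local pos rel. stop; board pts rel. board near face b)
st=[(S(140,425),(-45,-60,96)),(S(270,416),(45,-60,96)),(S(145,288),(-45,55,106)),(S(265,281),(45,55,106)),(S(210,348),(0,35,46)),
 (C(105,80),(45,-60,96)),(C(235,50),(-45,-60,96)),(C(197,150),(45,60,106)),(C(322,118),(-45,60,106))]
bd=[(S(53,47),(-125,0,196)),(S(370,37),(125,0,196)),(C(210,203),(125,12,196)),(C(602,93),(-125,12,196)),(C(208,455),(125,12,26))]
def W(p,l):
    x,y,th,b,z=p; c,s=np.cos(th),np.sin(th); l=np.array(l)/1e3
    return [x+c*l[0]-s*l[1],y+s*l[0]+c*l[1],l[2]+z]
def f(p):
    r=[]
    for o,l in st: r+=list(proj(P[o[0]],W(p,l))-o[1:])
    for o,l in bd: r+=list(proj(P[o[0]],W(p,(l[0],l[1]+p[3]*1e3,l[2])))-o[1:])
    return r
s=least_squares(f,[.42,-.2,0,.15,0],loss="soft_l1")
print(s.x); print(np.round(np.array(f(s.x)).reshape(-1,2),1).tolist())
p=s.x
print("tab",W(p,(0,-60,75)),"travel home",p[3]-.032-.035, "yaw deg",np.degrees(p[2]))
for n,z in(("molcajete",.115),("pestle",.17)):
    for c in P:
        m=masks_of(P[c],n)
        if m: b=m[0]["bbox"]; print(n,c,atz(P[c],((b[0]+b[2])/2,b[1]),z),atz(P[c],((b[0]+b[2])/2,(b[1]+b[3])/2),z/2))
E
python3 fit.py
```

```text
[ 0.49904529 -0.07704961 -0.16263948  0.21880175 -0.00301105]
[[-1.1, -1.2], [-0.9, 0.5], [0.2, -1.6], [0.7, -0.4], [0.6, 0.8], [-0.6, -0.5], [-1.5, -0.7], [-1.3, 1.0], [-0.1, 0.4], [-3.0, -0.1], [-0.9, 0.8], [-0.1, -0.1], [1.7, -0.1], [-1.0, 1.2]]
tab [np.float64(0.48932988466830785), np.float64(-0.13625781145148316), np.float64(0.07198895474344207)] travel home 0.1518017451259265 yaw deg -9.3185557395198
molcajete side [0.52715881 0.09536193 0.115     ] [0.52341738 0.10129305 0.0575    ]
molcajete scene [ 0.50859597 -0.50504817  0.115     ] [ 0.54439391 -0.45018926  0.0575    ]
pestle side [ 0.76196392 -0.1310383   0.17      ] [ 0.7711283  -0.14360645  0.085     ]
pestle scene [ 0.76461086 -0.14389933  0.17      ] [ 0.7780845  -0.13276334  0.085     ]
```

Emit:
drive_tool(
  rows=[
    [0,0,0,0.0262,-0.0236,0,0],
    [0,0,0,0.0262,-0.0236,0,0],
    [0,0,0,0.0262,-0.0236,0,0],
    [0,0,0,0.0262,-0.0236,0,0],
    [0,0,0,0.0262,-0.0236,0,0],
    [0,0,0,0.0262,-0.0236,0,0],
    [0,0,0,0.0262,-0.0236,0,0],
    [0,0,0,0.0262,-0.0236,0,0],
  ],
  force=30,
)

```text
time: 1.77
tool_pos: [0.331, -0.4122, 0.2315]
tcp_rot: [3.113, 0.417, 0.001]
wrist_force: [0.6, 0.3, -0.7]
width: -0.003
grip_force: 0.0
```

Emit:
drive_tool(
  rows=[
    [0,0,0,0.0262,-0.0236,0,0],
    [0,0,0,0.0262,-0.0236,0,0],
    [0,0,0,0.0262,-0.0236,0,0],
    [0,0,0,0.0262,-0.0236,0,0],
    [0,0,0,0.0262,-0.0236,0,0],
    [0,0,0,0.0262,-0.0236,0,0],
    [0,0,0,0.0262,-0.0236,0,0],
    [0,0,0,0.0262,-0.0236,0,0],
  ],
)

```text
time: 2.43
tool_pos: [0.4835, -0.1748, 0.2317]
tcp_rot: [3.113, 0.418, 0.001]
wrist_force: [0.9, -1.2, 0.7]
width: 0.002
grip_force: 0.0
```

Emit:
drive_tool(
  rows=[
    [0,0,-6.54,0,0,0,0],
    [0,0,-6.54,0,0,0,0],
    [0,0,-6.54,0,0,0,0],
    [0,0,-6.54,0,0,0,0],
    [0,0,-6.54,0,0,0,0],
    [0,0,-6.54,0,0,0,0],
    [0,0,-6.54,0,0,0,0],
    [0,0,-6.54,0,0,0,0],
  ],
)

```text
time: 3.1
tool_pos: [0.4828, -0.1763, 0.2314]
tcp_rot: [2.605, 1.755, 0.0]
wrist_force: [1.1, 0.1, -0.4]
width: 0.003
grip_force: 0.0
```

Emit:
drive_tool(
  rows=[
    [0,0,-6.54,0,0,0,0],
    [0,0,-6.54,0,0,0,0],
    [0,0,0,0,0,0,0],
    [0,0,0,0,0,0,0],
  ],
)

```text
time: 3.43
tool_pos: [0.4828, -0.1763, 0.2314]
tcp_rot: [2.397, 2.03, 0.0]
wrist_force: [-0.1, 0.1, -0.3]
width: 0.0
grip_force: 0.0
```

```bash
cat > ov.py <<'E'
from h import *
import sys
from scipy.spatial.transform import Rotation as R
def W(p,l):
    x,y,th,b,z=p; c,s=np.cos(th),np.sin(th); l=np.array(l)/1e3
    return [x+c*l[0]-s*l[1],y+s*l[0]+c*l[1],l[2]+z]
def wrist():
    s=status.read_state(); p=read_camera("wrist"); T=np.eye(4); T[:3,:3]=R.from_rotvec(s["tcp_rot"]).as_matrix(); T[:3,3]=s["tool_pos"]
    p["world_from_camera"]=T@np.array(p["mount"]); return p,s
E
python3 - <<'E'
from ov import *
p,s=wrist()
fit=[0.49905,-0.07705,-0.16264,0.2188,-0.003]
im=cv2.resize(p["color"][:,:,::-1].copy(),(784,588)); cv2.imwrite("pics/wr_raw.png",p["color"][:,:,::-1])
for l in[(-45,-60,96),(45,-60,96),(-45,55,106),(45,55,106),(0,35,46),(-45,60,106),(45,60,106),(-125,218.8,196),(125,218.8,196),(0,186.8,27.5)]:
    q=proj(p,W(fit,l)); print(l,np.round(q,1)); cv2.circle(im,tuple(int(v*1.4) for v in q),3,(0,255,0),-1)
print(np.round(p["mount"],3).tolist())
cv2.imwrite("pics/wr.png",im)
E
```

```text
(-45, -60, 96) [225.6 157.7]
(45, -60, 96) [321.6 157.4]
(-45, 55, 106) [218.6  19.3]
(45, 55, 106) [327.6  18.9]
(0, 35, 46) [273.3  60.5]
(-45, 60, 106) [218.4  12.8]
(45, 60, 106) [327.8  12.4]
(-125, 218.8, 196) [ 114.4 -159.2]
(125, 218.8, 196) [ 430.8 -160.8]
(0, 186.8, 27.5) [272.9 -90.3]
[[0.0, 0.966, 0.26, 0.066], [1.0, 0.0, -0.0, 0.0], [-0.0, 0.26, -0.966, -0.143], [0.0, 0.0, 0.0, 1.0]]
```

View pics/wr.png

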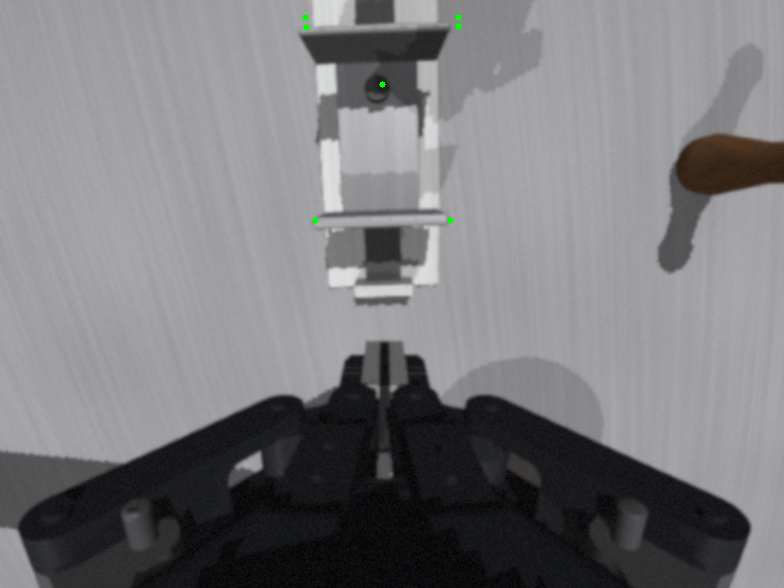

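The wrist view shows the tab's rear top edge at (316,226)–(449,222) and the boss at (377,87). The tab is about 4 mm nearer and about 1.5° turned compared with the first fit. I'll move forward above the stop to see the notch and board from overhead.

Emit:
drive_tool(
  rows=[
    [0,0,0,0.035,0,-0.01,0],
    [0,0,0,0.035,0,-0.01,0],
    [0,0,0,0.035,0,-0.01,0],
    [0,0,0,0.035,0,-0.01,0],
    [0,0,0,0,0,0,0],
    [0,0,0,0,0,0,0],
  ],
)

```text
time: 3.98
tool_pos: [0.5061, -0.0367, 0.2723]
tcp_rot: [2.392, 2.035, 0.002]
wrist_force: [-0.5, -1.0, -0.6]
width: 0.001
grip_force: 0.0
```

Run:
```python
from ov import *
import pickle
p,s=wrist(); pickle.dump((p,s),open("w2.pkl","wb")); print(s["tool_pos"])
fit=[0.49905,-0.07705,-0.16264,0.2188,-0.003]
im=cv2.resize(p["color"][:,:,::-1].copy(),(784,588))
for l in[(0,35,46),(-45,60,106),(45,60,106),(-125,218.8,196),(125,218.8,196),(0,186.8,27.5)]:
    q=proj(p,W(fit,l)); print(l,np.round(q,1)); cv2.circle(im,tuple(int(v*1.4) for v in q),2,(0,255,0),-1)
cv2.imwrite("pics/wr2.png",im)
```

```text
[ 0.50611267 -0.03668062  0.2722595 ]
(0, 35, 46) [273.2 188.1]
(-45, 60, 106) [230.4 175.5]
(45, 60, 106) [315.8 175.6]
(-125, 218.8, 196) [ 88.2 -36.3]
(125, 218.8, 196) [457.9 -35.4]
(0, 186.8, 27.5) [273.3  62.5]
```

View pics/wr2.png

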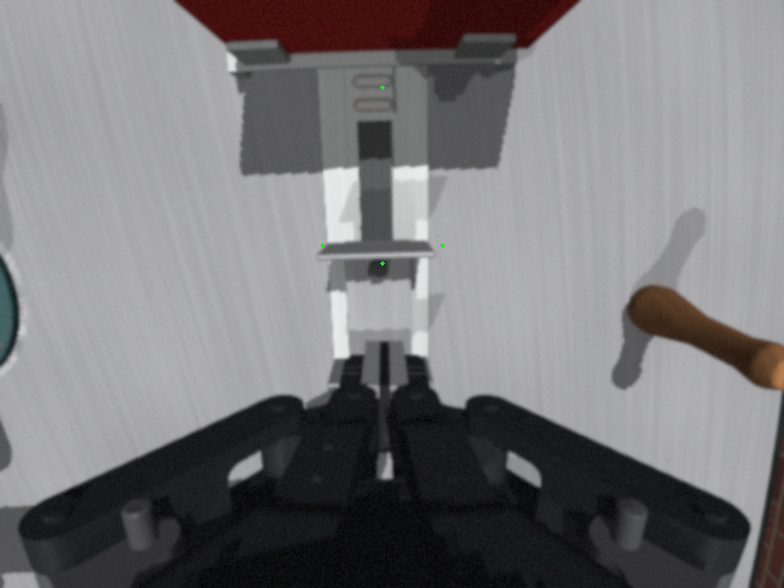

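The overhead view shows the notch ridges at (373,81) and (373,105), so the notch middle is at (373,93). The fence's front top edge is at (319,253)–(434,250). I'll refit with these points.

Run:
```python
from ov import *
import pickle
from scipy.optimize import least_squares
w2,s2=pickle.load(open("w2.pkl","rb"))
w1=dict(w2); T=np.eye(4); T[:3,:3]=R.from_rotvec([2.397,2.03,0]).as_matrix(); T[:3,3]=[.4828,-.1763,.2314]; w1["world_from_camera"]=T@np.array(w2["mount"])
P={"side":read_camera("side"),"scene":read_camera("scene"),"w1":w1,"w2":w2}
S=lambda x,y:("side",165+x/3.3,130+y/3.3)
C=lambda x,y:("scene",265+x/5,165+y/5)
A=lambda x,y:("w1",x/1.4,y/1.4)
B=lambda x,y:("w2",x/1.4,y/1.4)
st=[(A(316,227),(-45,-60,96)),(A(449,222),(45,-60,96)),(A(301,35),(-45,55,106)),(A(450,30),(45,55,106)),(A(377,88),(0,35,46)),
(B(319,253),(-45,60,106)),(B(434,250),(45,60,106)),
(S(140,425),(-45,-60,96)),(S(270,416),(45,-60,96)),(S(145,288),(-45,55,106)),(S(265,281),(45,55,106)),(S(210,348),(0,35,46)),
 (C(105,80),(45,-60,96)),(C(235,50),(-45,-60,96)),(C(197,150),(45,60,106)),(C(322,118),(-45,60,106))]
def run(k):
    def f(p):
        r=[]
        for o,l in st[:k]: r+=list(proj(P[o[0]],W(p,l))-o[1:])
        r+=list(proj(w2,W(p,(0,35+p[3]*1e3,22)))-(373/1.4,93/1.4)); r.append(p[4]*1e3/3)
        return r
    s=least_squares(f,[.5,-.08,-.15,.15,0],loss="soft_l1"); p=s.x
    print(np.round(p,4),"yaw",np.degrees(p[2]),"tab",np.round(W(p,(0,-60,75)),4)); print(np.round(f(p)[:2*k+2],1).tolist())
    return p
run(7); p=run(16)
s=status.read_state(); t=np.array(W(p,(0,-60,75)))
M=R.from_rotvec(s["tcp_rot"]).as_matrix(); print("toolx heading",np.degrees(np.arctan2(M[1,0],M[0,0])))
print("tab in tool", M.T@(t-s["tool_pos"]))
```

```text
[ 0.4961 -0.0797 -0.1302  0.1516 -0.0035] yaw -7.4621284243591015 tab [ 0.4883 -0.1392  0.0715]
[-0.5, 0.3, 0.1, 0.5, -1.2, 0.4, 0.9, -0.3, 0.5, 0.9, -1.4, -1.1, 1.5, -1.5, -0.0, 0.0]
[ 0.4964 -0.0795 -0.13    0.1514 -0.0036] yaw -7.449353580917863 tab [ 0.4886 -0.139   0.0714]
[-0.2, 0.0, 0.4, 0.2, -0.9, 0.2, 1.2, -0.5, 0.8, 0.7, -1.1, -1.3, 1.7, -1.8, -1.3, 0.6, -1.0, 1.1, -1.5, -0.1, -0.9, 0.2, -0.7, 1.9, -0.7, -0.6, -2.1, -1.2, -0.3, 0.6, 0.4, -0.4, 0.2, -0.0]
toolx heading 80.60243467250976
tab in tool [-0.10130021  0.00035066  0.19939412]
```

Emit:
drive_tool(
  rows=[
    [0,0,0,-0.035,0,0.01,0],
    [0,0,0,-0.035,0,0.01,0],
    [0,0,0,-0.035,0,0.01,0],
    [0,0,0,-0.035,0,0.01,0],
    [0,0,-1.95,0,0,0,0],
    [0,0,0,0,0,0.029,0],
    [0,0,0,0,0,0.029,0],
    [0,0,0,0,0,0.029,0],
  ],
)

```text
time: 4.8
tool_pos: [0.4821, -0.1784, 0.1433]
tcp_rot: [2.363, 2.069, 0.0]
wrist_force: [0.5, -0.0, -0.4]
width: 0.007
grip_force: 0.0
```

Emit:
drive_tool(
  rows=[
    [0,0,0,0,0,0.029,0],
    [0,0,0,0,0,0.029,0],
    [0,0,0,0,0,0.029,0],
    [0,0,0,0,0,0,0],
    [0,0,0,0,0,0,0],
  ],
)

```text
time: 5.22
tool_pos: [0.4801, -0.1765, 0.0553]
tcp_rot: [-2.358, -2.068, 0.004]
wrist_force: [0.7, -0.5, -0.3]
width: -0.0
grip_force: 0.0
```

Emit:
drive_tool(
  rows=[
    [0,0,0,0.004,0.002,0,0],
    [0,0,0,0.004,0.002,0,0],
    [0,0,0,0.004,0,0,0],
    [0,0,0,0.003,0,0,0],
    [0,0,0,0.003,0,0,0],
    [0,0,0,0.002,0,0,0],
    [0,0,0,0.0015,0,0,0],
    [0,0,0,0.0015,0,0,0],
  ],
)

```text
time: 5.88
tool_pos: [0.4897, -0.1537, 0.0574]
tcp_rot: [2.359, 2.075, 0.0]
wrist_force: [-0.0, 0.4, -0.1]
width: 0.002
grip_force: 0.0
```

Emit:
drive_tool(
  rows=[
    [0,0,0,0.0015,0,0,0],
    [0,0,0,0.0015,0,0,0],
    [0,0,0,0.0015,0,0,0],
    [0,0,0,0.0015,0,0,0],
    [0,0,0,0.0015,0,0,0],
    [0,0,0,0.0015,0,0,0],
  ],
)

```text
time: 6.38
tool_pos: [0.4908, -0.1451, 0.0572]
tcp_rot: [-2.36, -2.074, 0.0]
wrist_force: [-0.3, -1.0, -0.4]
width: 0.003
grip_force: 0.6
```

Emit:
drive_tool(
  rows=[
    [0,0,0,0.003,0,0,0],
    [0,0,0,0.004,0,0,0],
    [0,0,0,0.004,0,0,0],
    [0,0,0,0.004,0,0,0],
    [0,0,0,0.004,0,0,0],
    [0,0,0,0.004,0,0,0],
    [0,0,0,0.004,0,0,0],
    [0,0,0,0.004,0,0,0],
  ],
)

```text
time: 7.05
tool_pos: [0.495, -0.1139, 0.0573]
tcp_rot: [2.359, 2.074, 0.0]
wrist_force: [1.0, -1.8, -1.8]
width: 0.002
grip_force: 0.7
```

Emit:
drive_tool(
  rows=[
    [0,0,0,0.004,0,0,0],
    [0,0,0,0.004,0,0,0],
    [0,0,0,0.004,0,0,0],
    [0,0,0,0.004,0,0,0],
    [0,0,0,0.004,0,0,0],
    [0,0,0,0.004,0,0,0],
    [0,0,0,0.003,0,0,0],
    [0,0,0,0.002,0,0,0],
  ],
)

```text
time: 7.72
tool_pos: [0.4987, -0.0852, 0.0574]
tcp_rot: [2.359, 2.074, 0.0]
wrist_force: [0.2, -1.8, 0.8]
width: 0.004
grip_force: 0.6
```

Run:
```python
from h import *
print(status.read_state()["tool_pos"])
a=read_camera("side")["color"][130:310,165:300,::-1]; cv2.imwrite("pics/side_c2.png",cv2.resize(a,None,fx=3.3,fy=3.3,interpolation=cv2.INTER_CUBIC))
```

```text
[ 0.49865314 -0.0852131   0.0573574 ]
```

View pics/side_c2.png

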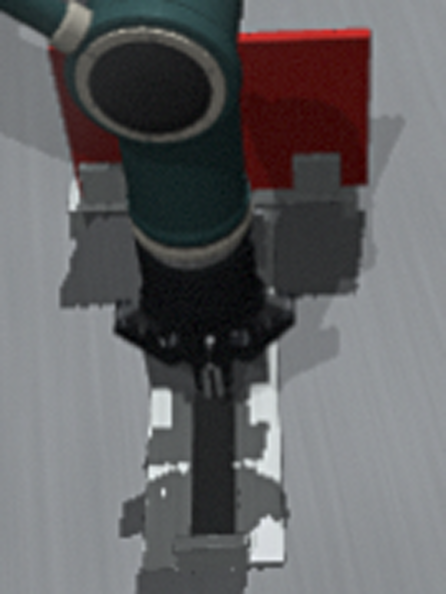

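The side view shows the arm over the rail. The stop has left its old place, so it is travelling with the fingers, and the board hasn't moved.

Emit:
drive_tool(
  rows=[
    [0,0,0,0.003,0,0,0],
    [0,0,0,0.004,0,0,0],
    [0,0,0,0.004,0,0,0],
    [0,0,0,0.004,0,0,0],
    [0,0,0,0.004,0,0,0],
    [0,0,0,0.004,0,0,0],
    [0,0,0,0.004,0,0,0],
    [0,0,0,0.004,0,0,0],
  ],
)

```text
time: 8.43
tool_pos: [0.5026, -0.0545, 0.0573]
tcp_rot: [2.359, 2.074, 0.0]
wrist_force: [1.8, -1.6, 0.4]
width: 0.0
grip_force: 0.7
```

Emit:
drive_tool(
  rows=[
    [0,0,0,0.003,0,0,0],
    [0,0,0,0.003,0,0,0],
    [0,0,0,0.003,0,0,0],
    [0,0,0,0.003,0,0,0],
    [0,0,0,0.003,0,0,0],
    [0,0,0,0.002,0,0,0],
    [0,0,0,0.002,0,0,0],
    [0,0,0,0.002,0,0,0],
  ],
)

```text
time: 9.1
tool_pos: [0.5053, -0.0339, 0.0573]
tcp_rot: [2.359, 2.074, 0.0]
wrist_force: [0.4, -1.7, 0.4]
width: -0.002
grip_force: 0.6
```

Next come 1 mm rows up to and over the ridge.

Emit:
drive_tool(
  rows=[
    [0,0,0,0.001,0,0,0],
    [0,0,0,0.001,0,0,0],
    [0,0,0,0.001,0,0,0],
    [0,0,0,0.001,0,0,0],
    [0,0,0,0.001,0,0,0],
    [0,0,0,0.001,0,0,0],
    [0,0,0,0.001,0,0,0],
    [0,0,0,0.001,0,0,0],
  ],
)

```text
time: 9.77
tool_pos: [0.5063, -0.026, 0.0573]
tcp_rot: [2.36, 2.074, 0.0]
wrist_force: [0.7, -0.9, -0.8]
width: -0.0
grip_force: 0.6
```

Emit:
drive_tool(
  rows=[
    [0,0,0,0.001,0,0,0],
    [0,0,0,0.001,0,0,0],
    [0,0,0,0.001,0,0,0],
    [0,0,0,0.001,0,0,0],
    [0,0,0,0.001,0,0,0],
    [0,0,0,0.001,0,0,0],
    [0,0,0,0.001,0,0,0],
    [0,0,0,0.001,0,0,0],
  ],
)

```text
time: 10.43
tool_pos: [0.5072, -0.0181, 0.0573]
tcp_rot: [-2.36, -2.074, 0.0]
wrist_force: [0.5, -0.9, 0.2]
width: -0.005
grip_force: 0.8
```

Nothing from the ridge yet. I'll go in small groups, checking the force after each.

Emit:
drive_tool(
  rows=[
    [0,0,0,0.001,0,0,0],
    [0,0,0,0.001,0,0,0],
    [0,0,0,0.001,0,0,0],
  ],
)

```text
time: 10.68
tool_pos: [0.5074, -0.0171, 0.0573]
tcp_rot: [2.356, 2.074, -0.005]
wrist_force: [-1.2, -12.7, 1.2]
width: -0.0
grip_force: 6.5
```

Emit:
drive_tool(
  rows=[
    [0,0,0,0.001,0,0,0],
    [0,0,0,0.001,0,0,0],
  ],
)

```text
time: 10.85
tool_pos: [0.5076, -0.0157, 0.0573]
tcp_rot: [2.356, 2.074, -0.005]
wrist_force: [-0.8, -11.7, 1.7]
width: 0.001
grip_force: 5.7
```

Emit:
drive_tool(
  rows=[
    [0,0,0,0.001,0,0,0],
    [0,0,0,0.001,0,0,0],
  ],
)

```text
time: 11.02
tool_pos: [0.5079, -0.0129, 0.0573]
tcp_rot: [2.358, 2.074, -0.003]
wrist_force: [-0.0, -7.4, 1.3]
width: 0.004
grip_force: 3.5
```

Emit:
drive_tool(
  rows=[
    [0,0,0,0.0005,0,0,0],
    [0,0,0,0.0005,0,0,0],
    [0,0,0,0.0005,0,0,0],
  ],
)

```text
time: 11.27
tool_pos: [0.5083, -0.0105, 0.0573]
tcp_rot: [2.359, 2.074, -0.001]
wrist_force: [0.1, -4.1, 0.6]
width: 0.001
grip_force: 2.2
```

Emit:
drive_tool(
  rows=[
    [0,0,0,0.0005,0,0,0],
    [0,0,0,0.0005,0,0,0],
  ],
)

```text
time: 11.43
tool_pos: [0.5085, -0.0089, 0.0573]
tcp_rot: [2.36, 2.074, -0.0]
wrist_force: [0.7, -2.5, 0.4]
width: 0.001
grip_force: 1.3
```

Emit:
drive_tool(
  rows=[
    [0,0,0,0.0005,0,0,0],
    [0,0,0,0.0005,0,0,0],
  ],
)

```text
time: 11.6
tool_pos: [0.5087, -0.0074, 0.0573]
tcp_rot: [-2.359, -2.074, -0.001]
wrist_force: [1.0, -2.0, 1.1]
width: 0.0
grip_force: 0.7
```

Emit:
drive_tool(
  rows=[
    [0,0,0,0.0005,0,0,0],
    [0,0,0,0.0005,0,0,0],
  ],
)

```text
time: 11.77
tool_pos: [0.5086, -0.0063, 0.0572]
tcp_rot: [-2.359, -2.074, -0.0]
wrist_force: [-0.4, -0.5, 1.2]
width: -0.002
grip_force: 0.1
```

Emit:
drive_tool(
  rows=[
    [0,0,0,0.0005,0,0,0],
    [0,0,0,0,0,0,0],
  ],
)

```text
time: 11.93
tool_pos: [0.5085, -0.0058, 0.0571]
tcp_rot: [-2.359, -2.074, 0.0]
wrist_force: [0.3, -1.3, 0.5]
width: 0.001
grip_force: 0.0
```

Run:
```python
from ov import *
p,s=wrist(); print(s["tool_pos"],s["wrist_force"],s["grip_force"])
cv2.imwrite("pics/wr3.png",cv2.resize(p["color"][:,:,::-1].copy(),(784,588)))
```

```text
[ 0.50847515 -0.0058259   0.05714065] [ 0.25046991 -1.33359897  0.52138699] 0.0
```

View pics/wr3.png

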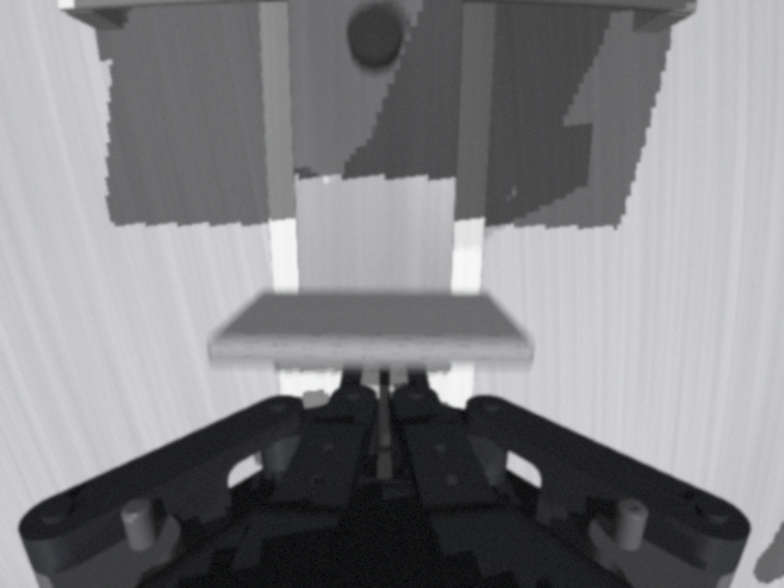

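The wrist view shows the tab's rear top edge at about (210–532,360) and the boss at (375,38). The grip force has gone to 0, so the stop seems to have jumped off the fingers. I'll check it against the notch position.

Run:
```python
from ov import *
p,s=wrist(); fit=[.4964,-.0795,-.13,.1514,-.0036]
d=np.array([np.sin(.13),np.cos(.13)]); tcp=s["tool_pos"][:2]
notch=np.array(W(fit,(0,186.4,27.5)))[:2]
for z0 in(0,-.0036):
    r=[atz(p,(x/1.4,y/1.4),.096+z0)[:2] for x,y in((210,362),(532,360))]
    b=atz(p,(375/1.4,38/1.4),.046+z0)[:2]; m=(r[0]+r[1])/2
    print("tab-tcp",(m-tcp)@d,"width",np.linalg.norm(r[1]-r[0]),"tab+95 vs notch",(m-notch)@d+.095,"boss vs notch",(b-notch)@d)
print("tcp+11+95 vs notch",(tcp-notch)@d+.106)
```

```text
tab-tcp 0.018531322647367135 width 0.08806251900386623 tab+95 vs notch 0.0016447921649294373 boss vs notch 0.0011432907044437565
tab-tcp 0.016905504428950772 width 0.09110489215556673 tab+95 vs notch 1.8973946513081708e-05 boss vs notch 0.002250784507902585
tcp+11+95 vs notch -0.005886530482437702
```

The tab has run 6–7 mm ahead of the fingers, and the pin is within about 2 mm of the notch. I'll back off and rise, then check from above.

Emit:
drive_tool(
  rows=[
    [0,0,0,-0.004,0,0,0],
    [0,0,0,-0.01,0,0,0],
    [0,0,0,-0.015,0,0,0],
    [0,0,0,-0.015,0,0,0],
    [0,0,0,-0.01,0,-0.025,0],
    [0,0,0,0,0,-0.035,0],
    [0,0,0,0,0,-0.035,0],
    [0,0,0,0,0,-0.035,0],
  ],
)

```text
time: 12.7
tool_pos: [0.5009, -0.0609, 0.1882]
tcp_rot: [-2.36, -2.072, 0.002]
wrist_force: [0.4, -0.2, 0.5]
width: 0.001
grip_force: 0.0
```

Emit:
drive_tool(
  rows=[
    [0,0,0,0.01,0,-0.035,0],
    [0,0,0,0.02,0,-0.03,0],
    [0,0,0,0.02,0,-0.02,0],
    [0,0,0,0,0,0,0],
    [0,0,0,0,0,0,0],
  ],
)

```text
time: 13.12
tool_pos: [0.5091, -0.0105, 0.2738]
tcp_rot: [2.356, 2.074, 0.003]
wrist_force: [-0.1, 1.2, -0.5]
width: -0.001
grip_force: 0.0
```

Run:
```python
from ov import *
p,s=wrist(); print(s["time"],s["tool_pos"],s["wrist_force"])
im=cv2.resize(p["color"][:,:,::-1].copy(),(784,588)); fit=[.4964,-.0795,-.13,.1514,-.0036]
for l in[(0,186.4,46),(-45,211.4,106),(45,211.4,106),(-45,91.4,96),(45,91.4,96)]:
    cv2.circle(im,tuple(int(v*1.4) for v in proj(p,W(fit,l))),2,(0,255,0),-1)
cv2.imwrite("pics/wr4.png",im)
```

```text
13.1167 [ 0.5090728  -0.01051101  0.2738473 ] [-0.13198916  1.18400981 -0.51365494]
```

View pics/wr4.png

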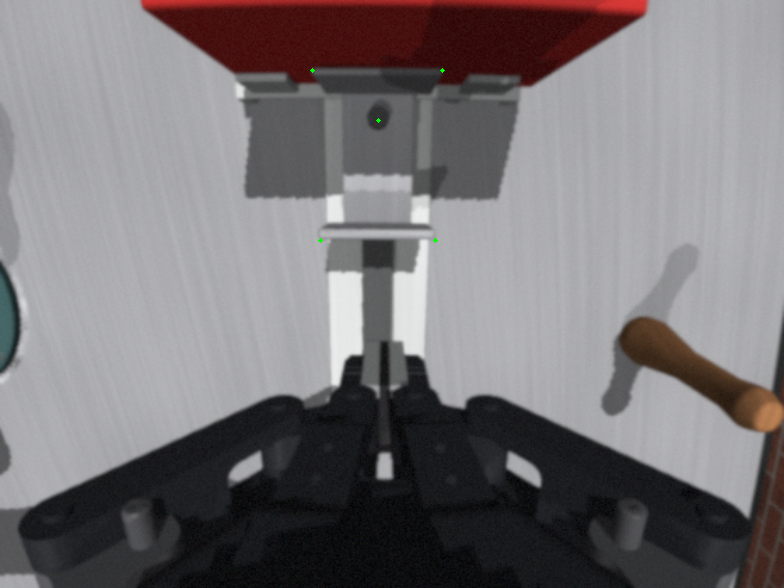

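The boss at (377,117) sits on the predicted notch spot at (378,120). The fence is just short of the board, which hasn't moved, and the fingers are clear.

```bash
python3 -c "
from workcell import workorder; print(workorder.finish_job())"
```

```text
the job is handed in; nothing more can be done
None
```

The stop is in its notch, within about 2 mm of home by camera, and was only pushed with the shut fingers; the robot is clear, the board looked unmoved, nothing else was touched, and the job is handed in at about 13 s.

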